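# Slide out the fume extractor's filter with the pin tool

## Task

Take the orange-handled pin tool out of the red stand and, with its pin and not with the fingers, press down the red release button sunk in the white filter slide of the fume extractor. Keep the button held down with the pin while you push the slide out of the extractor towards the robot as far as it goes, then hang the tool back upright in the same hole of the stand and let go.

Things in the scene. Friction and masses are not known exactly. Their poses are not given: they have to be found in the camera images.
- pin_grip (a point): Pin tool with the ORANGE handle (blue and green ones are not needed), hanging upright in the stand. Point: middle of the round handle, 18 mm across, 60 mm long; z up along the tool. Steel collar, 36 mm across, 6 mm thick, from 30 to 36 mm below the point, rests on the stand; then a pin 8 mm across, 50 mm long, tip 86 mm below the point. 60 g. At the start x, y are parallel to the stand's.
- stand: Red tool stand, fixed, origin under its centre. Plate 70 mm (x) by 200 mm (y), top 65 mm above the table, with three 26 mm square through holes 60 mm apart in a row along y (at y = -60, 0, 60 mm), one tool in each, the order varies; their tops are 131 mm above the table, so carry the pin tip higher than that near them. Closing the fingers along the stand's x keeps clear of the neighbours.
- button_top (a point): Middle of the top of the red release button, 25 mm square, in a 26 mm square yellow-rimmed recess in the top of the white filter slide; z up. It starts 14 mm below the slide's top, which is 83 mm above the table. It moves with the slide, whose way out is this point's -x axis, roughly towards the robot. Grey extractor, fixed: 220 mm long (x), 170 wide, 83 high; slide 112 wide.
- release (a joint): How far the red button is pressed down into the slide, m: 0 up, 0.010 fully down. Spring: 3 N to start, 6 N at the bottom; it comes back up when let go. Pressed more than 5 mm it frees the slide.
- filter_slide (a joint): How far the white filter slide has come out, m: 0 home and latched, 0.060 at its stop. Freed, it slides with about 2 to 3 N and stays where it is left. The pin, while it holds the button down, carries it along by friction on the button and by bearing on the wall of the recess (9 mm of play all round a centred pin).
Things that resemble listed ones, but are neither listed nor needed, are in the scene too. Of the things that look like the part that bears pin_grip, the middle-sized one is meant.

How it is judged:
By the outcome, as a careful person would: the job done as asked, in the order asked, and still so for the second after the job is handed in, with the robot touching nothing.
It also fails if it takes over 45 s, if anything falls off the work surface, if the arm or the gripper's body presses on something with over 40 N, if the wrist force passes 120 N, or if a joint passes its speed limit or range.

## Robot

A 6-joint arm with a two-finger parallel gripper is mounted at the origin on the work surface. World frame = base frame: x ahead of the robot, y to its left, z up, the work surface at z = 0. Lengths are in m, angles in rad, forces in N, time in s.
With the tool pointing down it reaches from about 0.375 to 0.925 m from the base axis. Payload 5.7 kg.
Tool frame: the origin (TCP) lies where the fingers leave the gripper's body, on its centre line; the fingertips stand 80 mm ahead of it and the grasp point (between the pads) lies 61 mm ahead of it; z points along the fingers, y is the line along which they close (so a half turn about z gives the same grasp; the last joint's range is limited). The gripper opens to 88 mm and grips with 3 to 60 N. Pads are 20 mm wide; open, the fingers measure 115 mm over their backs; the gripper's body (75 mm by 178 mm) begins 61 mm behind the grasp point.
Start: joints at [1.014, 0.359, 1.51, -0, 1.272, -0.115], TCP at [0.257, 0.542, 0.303] pointing down, gripper open.
Joint ranges: [-2.97, 2.97], [-1.01, 2.36], [0.21, 2.38], [-0.96, 4.11], [0.2, 2.71], [-2.98, 2.98]. Speed limits (rad/s): [2.39, 2.39, 3.14, 3.14, 3.14, 3.14].

## Interface

Orientations are given as a unit quaternion [w, x, y, z].
In Python, from rig import env gives the robot as it stands.
- The arm moves only by the tool apply_moves, never from a script. Its argument "targets" is a list of rows, each a list of 3 entries, a list of its own where there are three numbers: the shift along the tool's x, y, z each as a share of 0.025 m, from -1 to 1, then the turn about the tool's z as a share of 30 degrees, from -1 to 1, then the opening, from -1 (shut) to 1 (fully open). A call has 1 to 20 rows; each row shifts and turns the commanded pose from where the row before left it, along the tool's axes as they then stand; what a row does not reach is not made up. A row lasts 1/12 s, in which the tool goes at most 41.7 mm and 7.16 degrees, less where a joint would pass 70% of its speed; a pose out of reach is approached as far as the arm can. A call with a number of a shift or a turn outside -1 to 1 is refused whole. A call with a gripper value outside its range is refused whole. The fingers move at their own pace and stop on an object; the grip force is fixed at half the most. Time passes only in rows, so rows that do not move let the fingers close. It gives the time, the measured TCP pose, the force, the opening and the grip force at its end, in the units of the state.
- env.read_state(): the state, without advancing time (a new reading comes with each control period).
- env.grab_frame(name): name is "side" or "top" or "wrist"; returns (picture, depth): 480x640x3 uint8, blue, green, red; 480x640 float32, m along the optical axis (not along the pixel's ray), 0 where there is no reading.
- env.calibration(name): a dict with "fx", "fy", "cx", "cy" (pixels), "dist_coeffs" ([k1, k2, p1, p2, k3] as OpenCV has them; the pictures are not rectified), "R" (3x3) and "t" (3): a world point X has camera coordinates R X + t. Camera axes: x right, y down, z forward; pixel columns grow to the right and rows downward; lengths in m; the calibration is good to about 2 mm. A picture is of the moment at which its call begins: read the wrist's pose just before it. calibration takes no time and is no camera call; for the wrist camera it gives the pose at the moment of the call.
- env.job_done(): hands the job in; it is judged then, once.
The state is a dict: "time_s": time; "qpos": joint angles; "joint_vel": joint speeds; "effort": joint torques, N m; "tool_pos": TCP position; "tcp_rot": TCP orientation; "contact_force": force on the tool from outside, world axes, zero at the start; "wrist_torque": the same for the moment, N m; "gripper_width": opening from 0.0 (shut) to 1.0 (fully open); "grasp_force": force on a finger pad.
Only numpy, scipy, OpenCV 4.12 (cv2) and the standard library are available. Lean on these libraries where they do the work, as an engineer would, in place of code of your own. Each camera call takes 0.05 s, during which the arm holds its last target. There are 200 camera calls.

## Working session

There is one attempt and no reset: what is moved stays moved. The work goes in short steps, Python scripts to look and compute and a tool call to move; the robot and the scene stay as the last step left them, time stands still between calls to the robot, and variables do not carry over. Pictures are saved under pics/ and viewed, at most 10 in all, crops included, and the job is handed in when it is done.

Besides the shell and the picture viewer there is one more tool, called after "Emit:" as a command line: name --argument value ..., lists and objects as JSON in quotes. apply_moves: Moves the arm, as the interface text tells. Its arguments: {"type":"object","properties":{"targets":{"type":"array","items":{"type":"array"}}},"required":["targets"]}

```bash
mkdir -p pics
cat > h.py <<'E'
import numpy as np,cv2,pickle
from rig import env
def grab(n):
    c=env.calibration(n);p,d=env.grab_frame(n);pickle.dump((c,p,d),open(n+'.pkl','wb'));return c,p,d
def load(n): return pickle.load(open(n+'.pkl','rb'))
def ray(c,u,v):
    K=np.array([[c['fx'],0,c['cx']],[0,c['fy'],c['cy']],[0,0,1.]])
    q=cv2.undistortPoints(np.array([[[u,v]]],float),K,np.array(c['dist_coeffs'],float))[0,0]
    R=np.array(c['R']);t=np.array(c['t']);return -R.T@t, R.T@np.array([q[0],q[1],1.])
def atz(c,u,v,z):
    o,r=ray(c,u,v);return o+r*(z-o[2])/r[2]
def pt(c,d,u,v):
    o,r=ray(c,u,v);return o+r*d[int(round(v)),int(round(u))]
E
python3 - <<'E'
from h import *
for n in('top','side'):
    c,p,d=grab(n);cv2.imwrite(f'pics/{n}0.png',p)
    print(n,c)
print(env.read_state())
E
```

```text
top {'fx': 494.59133241811213, 'fy': 494.59133241811213, 'cx': 313.39885124823246, 'cy': 238.19500557528252, 'dist_coeffs': array([-0.09765117,  0.        ,  0.        ,  0.        ,  0.        ]), 'R': array([[-0.08280488, -0.9965616 ,  0.00288516],
       [-0.97369576,  0.0802876 , -0.21323808],
       [ 0.21227324, -0.02046642, -0.97699601]]), 't': array([0.15315442, 0.57019623, 1.04750469])}
side {'fx': 470.9545722536905, 'fy': 470.9545722536905, 'cx': 320.12545829164407, 'cy': 241.4765499859926, 'dist_coeffs': array([-0.02192463,  0.        ,  0.        ,  0.        ,  0.        ]), 'R': array([[-0.99892002, -0.04448329,  0.01341746],
       [-0.03723619,  0.59372791, -0.80380385],
       [ 0.02778952, -0.80343538, -0.59474309]]), 't': array([0.55149578, 0.01731664, 0.94162184])}
{'time_s': 0.1, 'qpos': array([ 1.01389575e+00,  3.59458173e-01,  1.51125926e+00, -7.40660614e-06,
        1.27250193e+00, -1.15062540e-01]), 'joint_vel': array([ 0.00078084, -0.00080104, -0.0023529 ,  0.00101858, -0.00228568,
       -0.00272441]), 'effort': array([ 7.75820881e-04, -5.16348124e+01, -2.71410906e+01,  6.78747450e-02,
        2.75289622e-02, -8.73794852e-05]), 'tool_pos': array([0.25630573, 0.54199413, 0.30190325]), 'tcp_rot': array([-2.64819861e-04,  2.19125259e-01,  9.75696397e-01, -7.69047551e-04]), 'contact_force': array([ 0.56371817,  0.01525315, -0.69953294]), 'wrist_torque': array([ 0.0001279 , -0.00568702,  0.04995978]), 'grasp_force': 0.0, 'gripper_width': 1.0010767647719054}
```

View pics/top0.png

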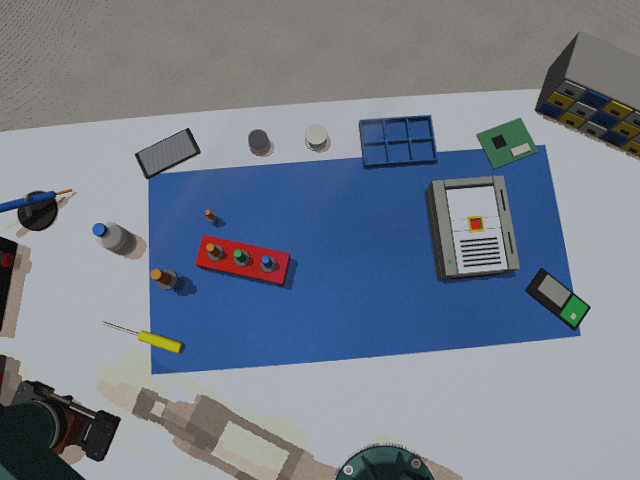

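View pics/side0.png

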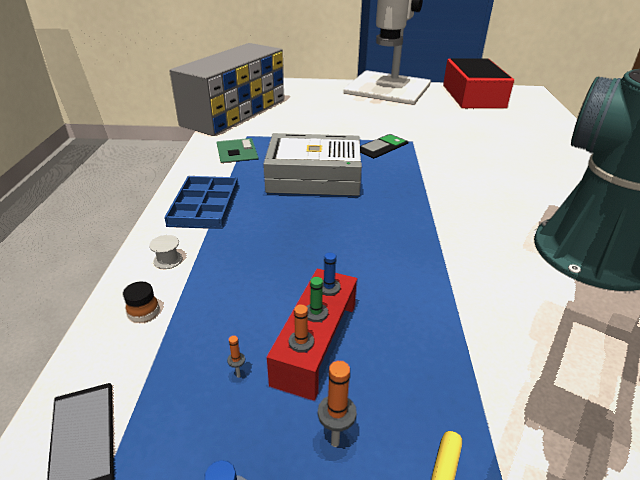

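Three orange-handled candidates: top (210,215)/side (235,355) is small and stands on the mat. Top (163,277)/side (340,395) is large and also stands on the mat. Top (214,250)/side (301,325) is mid-sized and hangs in the red stand, which fits the description. I'll confirm it in an enlarged crop.

Run:
```python
from h import *
c,p,d=load('top')
a=cv2.resize(p[195:305,140:300],None,fx=5,fy=5,interpolation=cv2.INTER_CUBIC)
cv2.imwrite('pics/a.png',a)
b=cv2.resize(p[170:285,420:525],None,fx=5,fy=5,interpolation=cv2.INTER_CUBIC)
cv2.imwrite('pics/b.png',b)
```

```text
(no output)
```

View pics/a.png

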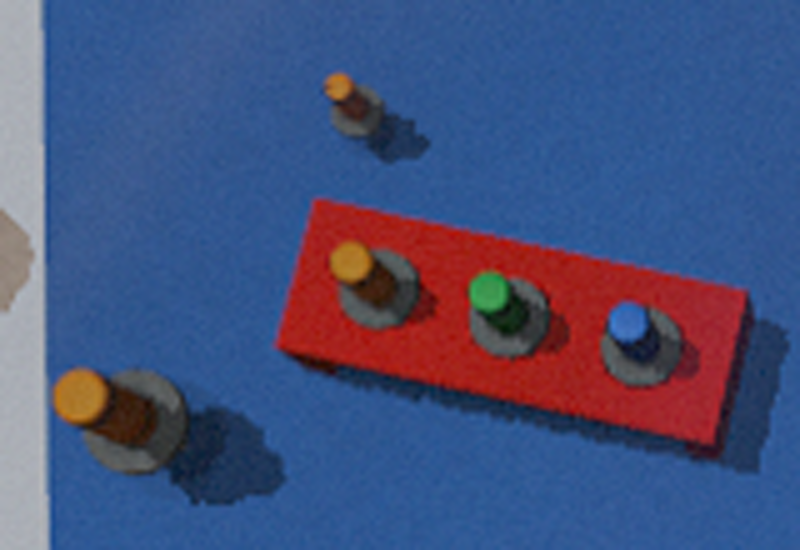

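View pics/b.png

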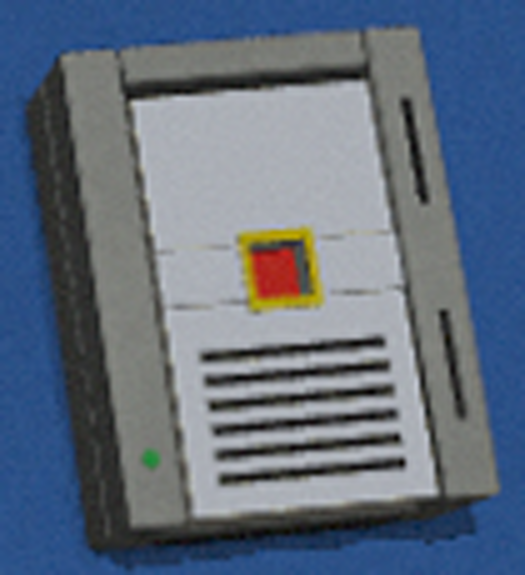

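```bash
cat > m.py <<'E'
from h import *
c,p,d=load('top');np.set_printoptions(precision=4,suppress=True)
A=lambda U,V,z:atz(c,(U+.5)/5-.5+140,(V+.5)/5-.5+195,z)
B=lambda U,V,z:atz(c,(U+.5)/5-.5+420,(V+.5)/5-.5+170,z)
S=[A(*q,.065) for q in((318,199),(750,290),(716,445),(278,347))]
print('stand',S,np.mean(S,0))
e=[S[0]-S[1],S[3]-S[2],S[0]-S[3],S[1]-S[2]]
print([ (np.linalg.norm(v),np.degrees(np.arctan2(v[1],v[0]))) for v in e])
print('tops',[A(*q,.131) for q in((351,262),(490,293),(629,322))])
print('collars',[A(*q,.071) for q in((379,288),(509,317),(642,345))])
R=[B(*q,.083) for q in((238,234),(311,227),(325,303),(252,311))]
print('rim',R,np.mean(R,0))
E=[B(*q,.083) for q in((62,54),(418,28),(498,494),(88,528))]
print('extr',E,np.mean(E,0))
for X in(R,E): 
  print([(np.linalg.norm(v),np.degrees(np.arctan2(v[1],v[0]))) for v in (X[0]-X[1],X[3]-X[2],X[0]-X[3],X[1]-X[2])])
print('depth button',[pt(c,d,420+u/5,170+v/5) for u,v in((275,275),(340,200),(480,470))], pt(c,d,210,247),pt(c,d,238,252))
R=env.calibration('wrist');print(R)
from scipy.spatial.transform import Rotation as Ro
s=env.read_state();print(Ro.from_quat(s['tcp_rot'],scalar_first=True).as_matrix(),s['tool_pos'])
E
python3 m.py
```

```text
stand [array([0.6091, 0.3518, 0.065 ]), array([0.5518, 0.161 , 0.065 ]), array([0.4841, 0.181 , 0.065 ]), array([0.5432, 0.3721, 0.065 ])] [0.547  0.2665 0.065 ]
[(np.float64(0.19915954557654725), np.float64(73.26876001219023)), (np.float64(0.2000651718734545), np.float64(72.80328529044564)), (np.float64(0.06898796936359491), np.float64(-17.125187649134173)), (np.float64(0.07061294065992761), np.float64(-16.386643088972104))]
tops [array([0.5648, 0.3252, 0.131 ]), array([0.5468, 0.2674, 0.131 ]), array([0.5298, 0.2102, 0.131 ])]
collars [array([0.565 , 0.3248, 0.071 ]), array([0.5473, 0.2678, 0.071 ]), array([0.53 , 0.21 , 0.071])]
rim [array([ 0.5977, -0.2418,  0.083 ]), array([ 0.5983, -0.2758,  0.083 ]), array([ 0.563 , -0.2766,  0.083 ]), array([ 0.562 , -0.2428,  0.083 ])] [ 0.5802 -0.2593  0.083 ]
extr [array([ 0.688 , -0.1737,  0.083 ]), array([ 0.6882, -0.3416,  0.083 ]), array([ 0.4707, -0.3415,  0.083 ]), array([ 0.4718, -0.1558,  0.083 ])] [ 0.5797 -0.2531  0.083 ]
[(np.float64(0.03395088644125427), np.float64(90.96627376400654)), (np.float64(0.033813264558244044), np.floa
[... 324 characters left out ...]
 np.float64(-4.729280039359304)), (np.float64(0.21743705996981205), np.float64(-0.016440854721730586))]
depth button [array([ 0.5793, -0.2611,  0.0706]), array([ 0.6095, -0.2932,  0.0798]), array([ 0.4811, -0.3359,  0.083 ])] [0.565  0.325  0.1298] [0.5493 0.2665 0.1311]
{'fx': 384.68003405846434, 'fy': 384.68003405846434, 'cx': 321.90195473087886, 'cy': 242.2197918910439, 'dist_coeffs': array([0.0089, 0.    , 0.    , 0.    , 0.    ]), 'R': array([[ 0.4275,  0.904 , -0.0022],
       [ 0.8641, -0.4078,  0.295 ],
       [ 0.2658, -0.128 , -0.9555]]), 't': array([-0.6003, -0.0353,  0.3921])}
[[-0.904   0.4276 -0.0009]
 [ 0.4276  0.904  -0.0014]
 [ 0.0002 -0.0016 -1.    ]] [0.2563 0.542  0.3019]
```

The crop confirms it: the mid-sized orange tool is in the stand's left hole at top (210,247). It's smaller than the one at (156,274) and larger than the one at (207,212). The button is at top (475,224). Next I turn so the fingers close along the stand's x, then move over the tool.

Emit:
apply_moves --targets '[[[0,0,0],0.227,1],[[0,0,0],0.227,1],[[0,0,0],0.227,1],[[0,0,0],0.227,1],[[0,0,0],0.227,1],[[0,0,0],0.227,1],[[0,0,0],0.227,1],[[0,0,0],0.227,1],[[0,0,0],0.227,1],[[0,0,0],0.227,1],[[0,0,0],0.227,1],[[0,0,0],0.227,1]]'

```text
time_s: 1.1
tool_pos: [0.2564, 0.5421, 0.3021]
tcp_rot: [0.0, 0.806, 0.592, -0.001]
contact_force: [1.1, 0.0, 0.4]
gripper_width: 0.999
grasp_force: 0.0
```

Emit:
apply_moves --targets '[[[-0.26,0.8,0],0,1],[[-0.26,0.8,0],0,1],[[-0.26,0.8,0],0,1],[[-0.26,0.8,0],0,1],[[-0.26,0.8,0],0,1],[[-0.26,0.8,0],0,1],[[-0.26,0.8,0],0,1],[[-0.26,0.8,0],0,1],[[-0.26,0.8,0],0,1],[[-0.26,0.8,0],0,1],[[-0.26,0.8,0],0,1],[[-0.26,0.8,0],0,1],[[-0.26,0.8,0],0,1],[[-0.26,0.8,0],0,1],[[-0.26,0.8,0],0,1],[[-0.26,0.8,0],0,1],[[-0.26,0.8,0],0,1],[[-0.26,0.8,0],0,1],[[0,0,0],0,1],[[0,0,0],0,1]]'

```text
time_s: 2.77
tool_pos: [0.5668, 0.3244, 0.3019]
tcp_rot: [-0.0, 0.805, 0.594, -0.001]
contact_force: [-1.4, 0.0, 0.1]
gripper_width: 1.004
grasp_force: 0.0
```

```bash
cat >> h.py <<'E'
from scipy.spatial.transform import Rotation as Ro
np.set_printoptions(precision=4,suppress=True)
def tr():
    s=env.read_state();M=Ro.from_quat(s['tcp_rot'],scalar_first=True).as_matrix()
    print('t',s['time_s'],'pos',s['tool_pos'],'yaw_y',np.degrees(np.arctan2(M[1,1],M[0,1])),'z',M[:,2],'F',s['contact_force'],'w',s['gripper_width'],s['grasp_force'])
    return s,M
def togo(x,y,z,tilt=True):
    s,M=tr();print('togo tool m',M.T@(np.array([x,y,z])-s['tool_pos']))
E
python3 - <<'E'
from h import *
togo(.565,.325,.162)
c,p,d=grab('wrist');cv2.imwrite('pics/w1.png',p)
E
```

```text
t 2.7667 pos [0.5668 0.3244 0.3019] yaw_y -17.139193110615413 z [-0.0013 -0.0003 -1.    ] F [-1.4116  0.0021  0.0859] w 1.003758445255895 0.0
togo tool m [ 0.0001 -0.0017  0.1399]
```

View pics/w1.png

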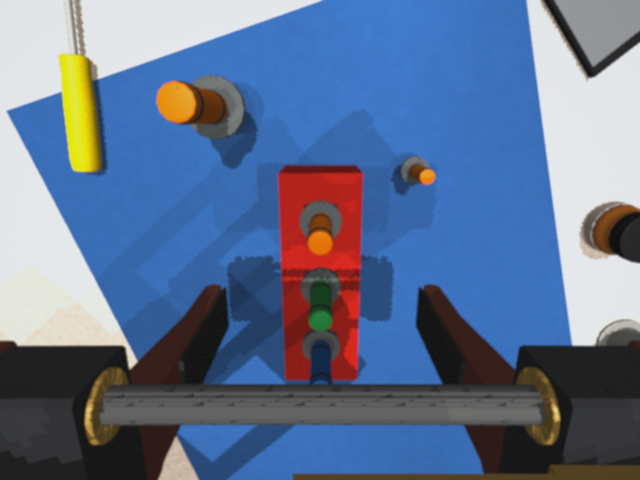

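The wrist view shows the orange handle top at (320,242), centred between the fingers and lined up with the stand. Descending and gripping.

Emit:
apply_moves --targets '[[[0,-0.07,0.7],0,1],[[0,0,0.7],0,1],[[0,0,0.7],0,1],[[0,0,0.7],0,1],[[0,0,0.7],0,1],[[0,0,0.7],0,1],[[0,0,0.7],0,1],[[0,0,0.7],0,1],[[0,0,0],0,1],[[0,0,0],0,1],[[0,0,0],0,-1],[[0,0,0],0,-1],[[0,0,0],0,-1],[[0,0,0],0,-1],[[0,0,0],0,-1],[[0,0,0],0,-1],[[0,0,0],0,-1],[[0,0,0],0,-1],[[0,0,0],0,-1],[[0,0,0],0,-1]]'

```text
time_s: 4.48
tool_pos: [0.5648, 0.3255, 0.1626]
tcp_rot: [-0.0, 0.804, 0.595, -0.0]
contact_force: [0.5, 0.2, 0.2]
gripper_width: 0.278
grasp_force: 0.0
```

Run:
```python
from h import *
tr()
c,p,d=load('wrist');print(atz(c,320,242,.131))
```

```text
t 4.4833 pos [0.5648 0.3255 0.1626] yaw_y -17.039297937097924 z [-0.0002 -0.0001 -1.    ] F [0.4968 0.2311 0.1957] w 0.2782533677816194 0.0
[0.5664 0.3295 0.131 ]
```

Emit:
apply_moves --targets '[[[0,0,0],0,-1],[[0,0,0],0,-1],[[0,0,0],0,-1],[[0,0,0],0,-1],[[0,0,0],0,-1],[[0,0,0],0,-1]]'

```text
time_s: 4.98
tool_pos: [0.5647, 0.3255, 0.1625]
tcp_rot: [-0.0, 0.804, 0.595, -0.0]
contact_force: [0.1, 1.0, -0.3]
gripper_width: 0.2
grasp_force: 30.0
```

Emit:
apply_moves --targets '[[[0,0,-0.3],0,-1],[[0,0,-0.5],0,-1],[[0,0,-0.6],0,-1],[[0,0,-0.6],0,-1],[[0,0,-0.6],0,-1],[[0,0,-0.6],0,-1],[[0,0,-0.6],0,-1],[[0,0,-0.6],0,-1],[[0,0,-0.6],0,-1],[[0,0,-0.6],0,-1],[[0,0,-0.6],0,-1],[[0,0,0],0,-1],[[0,0,0],0,-1]]'

```text
time_s: 6.07
tool_pos: [0.5653, 0.3258, 0.3194]
tcp_rot: [0.0, 0.804, 0.595, 0.002]
contact_force: [-0.0, -0.4, 0.1]
gripper_width: 0.202
grasp_force: 30.0
```

Run:
```python
from h import *
togo(.58,-.259,.32)
```

```text
t 6.0667 pos [0.5653 0.3258 0.3194] yaw_y -17.02800408629948 z [ 0.0029  0.0013 -1.    ] F [-0.0068 -0.3562  0.0593] w 0.20222357355548243 29.99997228384018
togo tool m [-0.5549  0.1853 -0.0013]
```

Emit:
apply_moves --targets '[[[0,0,0],-0.2,-1],[[0,0,0],-0.2,-1],[[0,0,0],-0.2,-1],[[-0.3,0,0],0,-1],[[-0.6,0,0],0,-1],[[-0.9,0,0],0,-1],[[-0.9,0,0],0,-1],[[-0.9,0,0],0,-1],[[-0.9,0,0],0,-1],[[-0.9,0,0],0,-1],[[-0.9,0,0],0,-1],[[-0.9,0,0],0,-1],[[-0.9,0,0],0,-1],[[-0.9,0,0],0,-1],[[-0.9,0,0],0,-1],[[-0.9,0,0],0,-1],[[-0.9,0,0],0,-1],[[-0.9,0,0],0,-1],[[-0.9,0,0],0,-1],[[-0.9,0,0],0,-1]]'

```text
time_s: 7.73
tool_pos: [0.5697, -0.0366, 0.3173]
tcp_rot: [-0.0, 0.703, 0.712, -0.001]
contact_force: [0.7, 0.6, -0.2]
gripper_width: 0.201
grasp_force: 30.0
```

Emit:
apply_moves --targets '[[[-0.9,0,0],0,-1],[[-0.9,0,0],0,-1],[[-0.9,0,0],0,-1],[[-0.9,0,0],0,-1],[[-0.6,0,0],0,-1],[[-0.3,0,0],0,-1],[[0,0,0],0,-1],[[0,0,0],0,-1]]'

```text
time_s: 8.4
tool_pos: [0.5724, -0.1468, 0.3175]
tcp_rot: [-0.0, 0.702, 0.712, 0.0]
contact_force: [-0.7, 0.3, -1.3]
gripper_width: 0.198
grasp_force: 30.0
```

Run:
```python
from h import *
togo(.58,-.259,.32)
c,p,d=grab('wrist');cv2.imwrite('pics/w2.png',p)
c,p,d=grab('side')
cv2.imwrite('pics/s2.png',cv2.resize(p[60:210,230:400],None,fx=4,fy=4,interpolation=cv2.INTER_CUBIC)[:600])
```

```text
t 8.4 pos [ 0.5724 -0.1468  0.3175] yaw_y 0.8684933711909127 z [-0.0006  0.0007 -1.    ] F [-0.6677  0.2673 -1.2623] w 0.19816210865097272 29.999991953372955
togo tool m [-0.1123  0.0059 -0.0026]
```

View pics/w2.png

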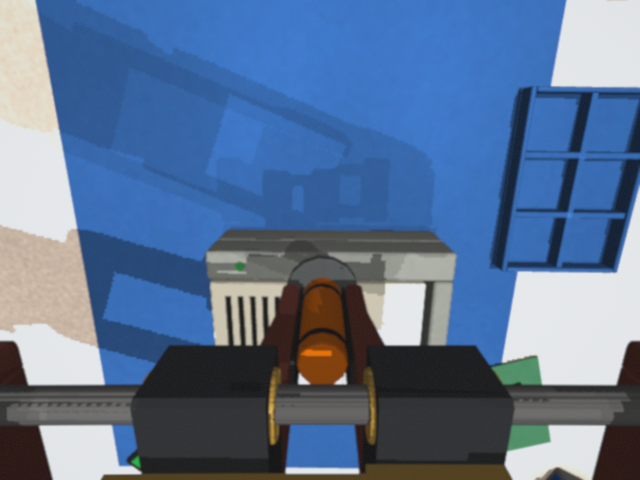

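The wrist view shows the tool upright in the fingers. The extractor's near top edge runs from about (207,280) to (455,280), with 112 mm still to go. I'll check the extractor's pose from this view, then move above the button.

Run:
```python
from h import *
c,p,d=load('wrist')
a,b=[atz(c,u,v,.083) for u,v in((208,252),(455,252))];print(a,b,(a+b)/2,np.degrees(np.arctan2(*(b-a)[1::-1])),np.linalg.norm(b-a))
tr()
```

```text
[ 0.4739 -0.1719  0.083 ] [ 0.6879 -0.1686  0.083 ] [ 0.5809 -0.1703  0.083 ] 0.8926468384640246 0.21403032123219778
t 8.5 pos [ 0.5726 -0.1459  0.3176] yaw_y 0.9762940065080814 z [-0.0004  0.0005 -1.    ] F [-0.6307  0.2882 -0.7307] w 0.1965211812602994 29.99998390674591
```

Emit:
apply_moves --targets '[[[-0.4,0.06,0],0,-1],[[-0.7,0.06,0],0,-1],[[-0.8,0.06,0],0,-1],[[-0.8,0.06,0],0,-1],[[-0.8,0,0],0,-1],[[-0.6,0,0],0,-1],[[-0.4,0,0],0,-1],[[0,0,0.8],0,-1],[[0,0,0.8],0,-1],[[0,0,0.8],0,-1],[[0,0,0],0,-1],[[0,0,0],0,-1]]'

```text
time_s: 9.5
tool_pos: [0.5801, -0.2586, 0.2568]
tcp_rot: [-0.001, 0.701, 0.713, -0.0]
contact_force: [0.4, 0.7, -1.2]
gripper_width: 0.199
grasp_force: 30.0
```

Run:
```python
from h import *
togo(.58,-.259,.236)
c,p,d=grab('side')
cv2.imwrite('pics/s3.png',cv2.resize(p[70:210,240:400],None,fx=4,fy=4,interpolation=cv2.INTER_CUBIC))
K=np.array([[c['fx'],0,c['cx']],[0,c['fy'],c['cy']],[0,0,1.]])
s=env.read_state()
P=np.array([s['tool_pos']-[0,0,k] for k in(.061,.147)]+[[.58,-.259,.083]])
print(cv2.projectPoints(P,cv2.Rodrigues(c['R'])[0],c['t'],K,np.array(c['dist_coeffs']))[0][:,0])
c,p,d=grab('wrist')
cv2.imwrite('pics/w3.png',p[200:480,100:540])
```

```text
t 9.5 pos [ 0.5801 -0.2586  0.2568] yaw_y 0.9869309669581681 z [-0.0025  0.0015 -1.    ] F [ 0.4355  0.6776 -1.2367] w 0.19931014080831108 29.999984800815582
togo tool m [-0.0004 -0.0001  0.0208]
[[313.5912  99.5958]
 [313.396  135.6416]
 [313.7013 146.7466]]
```

View pics/s3.png

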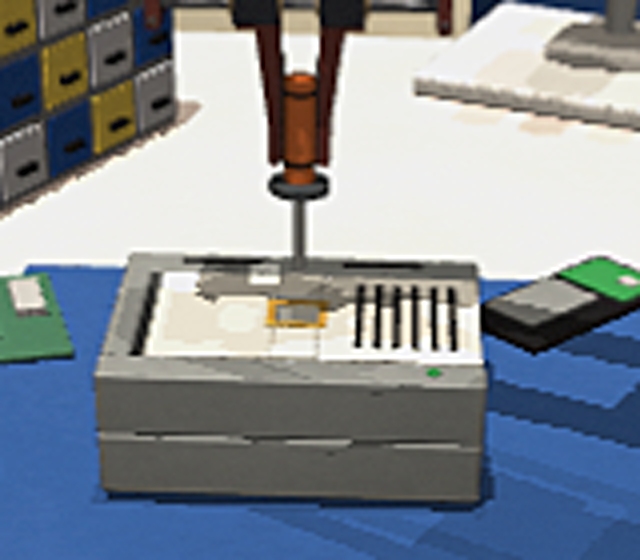

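The side crop shows the pin at (299,200–265) above the yellow recess at (297,313). Because of the viewing angle I can't judge the y alignment by eye, so I'll measure it from depth.

Run:
```python
from h import *
c,p,d=load('side')
for v in range(90,138,3):
  print(v,[ (pt(c,d,u,v)) for u in(314,315)], p[v,314])
h=cv2.cvtColor(p,cv2.COLOR_BGR2HSV)
m=cv2.inRange(h,(15,110,90),(35,255,255));m[:140]=0;m[160:]=0;m[:,:300]=0;m[:,330:]=0
ys,xs=np.nonzero(m);print(len(xs),xs.min(),xs.max(),ys.min(),ys.max())
u,v=(xs.min()+xs.max())/2,(ys.min()+ys.max())/2
print('rim side',u,v,atz(c,u,v,.083),np.median([pt(c,d,a,b) for a,b in zip(xs,ys)],0))
c,p,d=load('top')
h=cv2.cvtColor(p,cv2.COLOR_BGR2HSV)
m=cv2.inRange(h,(20,110,90),(35,255,255));m[:210]=0;m[240:]=0;m[:,:460]=0;m[:,490:]=0
ys,xs=np.nonzero(m);q=cv2.minAreaRect(np.c_[xs,ys].astype(np.float32));print('rim top',q,atz(c,*q[0],.083))
q=[pt(c,d,a,b) for a,b in zip(xs,ys)];print(np.median(q,0))
```

```text
90 [array([ 0.5794, -0.247 ,  0.2228]), array([ 0.5774, -0.2491,  0.2221])] [ 39  85 172]
93 [array([ 0.5795, -0.2493,  0.2154]), array([ 0.5771, -0.2457,  0.2167])] [20 31 60]
96 [array([ 0.5794, -0.2468,  0.2096]), array([ 0.5769, -0.2422,  0.2112])] [ 31  62 123]
99 [array([ 0.5794, -0.2479,  0.2025]), array([ 0.5771, -0.2471,  0.2028])] [ 28  58 118]
102 [array([ 0.5793, -0.2478,  0.1957]), array([ 0.577 , -0.2461,  0.1964])] [ 29  64 127]
105 [array([ 0.5792, -0.2466,  0.1893]), array([ 0.577 , -0.2472,  0.1892])] [ 31  64 130]
108 [array([ 0.5792, -0.2463,  0.1826]), array([ 0.5771, -0.2497,  0.1814])] [ 26  58 116]
111 [array([ 0.579 , -0.2439,  0.1766]), array([ 0.577 , -0.2477,  0.1752])] [13 16 26]
114 [array([ 0.5788, -0.2402,  0.1711]), array([ 0.5768, -0.2456,  0.169 ])] [ 33  73 150]
117 [array([ 0.5787, -0.2398,  0.1643]), array([ 0.5765, -0.2409,  0.1639])] [84 84 78]
120 [array([ 0.5792, -0.2499,  0.1532]), array([ 0.577 , -0.2517,  0.1525])] [58 61 63]
123 [array([ 0.5793, -0.2529,  0.1448]), array([ 0.577 , -0.2518,  0.1453])] [71 77 78]
126 [array([ 0.5793, -0.2542,  0.137 ]), array([ 0.5769, -0.2519,  0.138 ])] [73 78 80]
129 [array([ 0.5793, -0.2535,  0.13  ]), array([ 0.5769, -0.2519,  0.1307])] [71 77 80]
132 [array([ 0.5791, -0.2512,  0.1236]), array([ 0.5768, -0.251 ,  0.1238])] [73 78 81]
135 [array([ 0.5792, -0.2546,  0.1147]), array([ 0.5768, -0.2516,  0.1161])] [85 91 95]
56 307 321 145 151
rim side 314.0 148.0 [ 0.5789 -0.2522  0.083 ] [ 0.5803 -0.2551  0.0824]
rim top ((475.770263671875, 223.1216278076172), (15.946702003479004, 14.302711486816406), 80.53767395019531) [ 0.5807 -0.259   0.083 ]
[ 0.5827 -0.2582  0.0838]
```

View pics/w3.png

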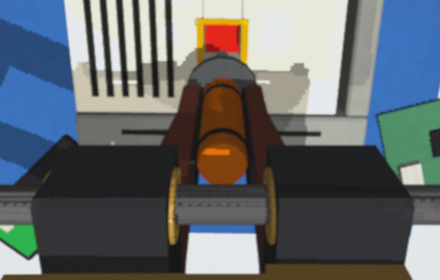

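The wrist crop shows the rim's +y edge at full-frame (297–347, 219), with the red button visible past the collar and the tool upright.

Run:
```python
from h import *
c,p,d=load('wrist')
for u,v in((298,219.5),(347,219.5),(322,224.5),(298,250)): print(atz(c,u,v,.083))
h=cv2.cvtColor(p,cv2.COLOR_BGR2HSV)
m=cv2.inRange(h,(20,150,120),(35,255,255));m[:200]=0;m[280:]=0;m[:,:280]=0;m[:,360:]=0
ys,xs=np.nonzero(m);print(xs.min(),xs.max(),ys.min(),ys.max())
q=np.array([pt(c,d,a,b) for a,b in zip(xs,ys)]);print(q.min(0),q.max(0))
tr()
```

```text
[ 0.5642 -0.2395  0.083 ]
[ 0.5978 -0.2389  0.083 ]
[ 0.5807 -0.2428  0.083 ]
[ 0.5642 -0.2616  0.083 ]
297 347 219 263
[ 0.5635 -0.2707  0.0794] [ 0.5983 -0.1761  0.3399]
t 9.6 pos [ 0.5813 -0.2593  0.2589] yaw_y 0.9896107146489882 z [ 0.0013 -0.0008 -1.    ] F [-0.1072 -0.5095 -0.4327] w 0.20160133297789593 29.999976754188538
```

Emit:
apply_moves --targets '[[[0.08,0,0.2],0,-1],[[0,0,0.4],0,-1],[[0,0,0.4],0,-1],[[0,0,0.4],0,-1],[[0,0,0.1],0,-1],[[0,0,0],0,-1],[[0,0,0],0,-1]]'

```text
time_s: 10.18
tool_pos: [0.5805, -0.2572, 0.2197]
tcp_rot: [-0.0, 0.701, 0.713, -0.0]
contact_force: [-0.3, -0.1, -0.3]
gripper_width: 0.199
grasp_force: 30.0
```

Emit:
apply_moves --targets '[[[0,0,0.08],0,-1],[[0,0,0.08],0,-1],[[0,0,0.08],0,-1],[[0,0,0],0,-1],[[0,0,0],0,-1]]'

```text
time_s: 10.6
tool_pos: [0.581, -0.2575, 0.2147]
tcp_rot: [0.001, 0.701, 0.713, 0.0]
contact_force: [0.5, -0.3, 1.8]
gripper_width: 0.198
grasp_force: 30.0
```

Emit:
apply_moves --targets '[[[0,0,0.08],0,-1],[[0,0,0.08],0,-1],[[0,0,0],0,-1],[[0,0,0],0,-1]]'

```text
time_s: 10.93
tool_pos: [0.5809, -0.2575, 0.2104]
tcp_rot: [0.0, 0.701, 0.713, 0.0]
contact_force: [-0.1, 0.0, 4.6]
gripper_width: 0.204
grasp_force: 30.0
```

Emit:
apply_moves --targets '[[[0,0,0.08],0,-1],[[0,0,0.08],0,-1],[[0,0,0],0,-1],[[0,0,0],0,-1]]'

```text
time_s: 11.27
tool_pos: [0.581, -0.2575, 0.2065]
tcp_rot: [0.001, 0.701, 0.713, 0.0]
contact_force: [0.1, 0.5, 5.3]
gripper_width: 0.198
grasp_force: 30.0
```

Emit:
apply_moves --targets '[[[0,0,0.03],0,-1],[[0,-0.1,0],0,-1],[[0,-0.1,0],0,-1],[[0,-0.15,0],0,-1],[[0,-0.15,0],0,-1],[[0,-0.15,0],0,-1],[[0,-0.15,0],0,-1],[[0,0,0],0,-1]]'

```text
time_s: 11.93
tool_pos: [0.5612, -0.2578, 0.2063]
tcp_rot: [0.001, 0.701, 0.713, 0.001]
contact_force: [1.3, 1.2, 8.4]
gripper_width: 0.203
grasp_force: 30.0
```

Emit:
apply_moves --targets '[[[0,-0.15,0],0,-1],[[0,-0.15,0],0,-1],[[0,-0.15,0],0,-1],[[0,-0.15,0],0,-1],[[0,-0.15,0],0,-1],[[0,-0.15,0],0,-1],[[0,-0.15,0],0,-1],[[0,-0.15,0],0,-1],[[0,0,0],0,-1]]'

```text
time_s: 12.68
tool_pos: [0.5312, -0.2581, 0.2064]
tcp_rot: [0.001, 0.701, 0.713, 0.001]
contact_force: [1.3, 1.7, 7.9]
gripper_width: 0.202
grasp_force: 30.0
```

Run:
```python
from h import *
tr()
c,p,d=grab('side')
h=cv2.cvtColor(p,cv2.COLOR_BGR2HSV)
m=cv2.inRange(h,(15,110,90),(35,255,255));m[:140]=0;m[160:]=0;m[:,:300]=0;m[:,360:]=0
ys,xs=np.nonzero(m);print(len(xs),xs.min(),xs.max(),ys.min(),ys.max());u,v=(xs.min()+xs.max())/2,(ys.min()+ys.max())/2
print(atz(c,u,v,.083))
```

```text
t 12.6833 pos [ 0.5312 -0.2581  0.2064] yaw_y 0.9433892484288681 z [ 0.0024 -0.0005 -1.    ] F [1.2992 1.7314 7.9358] w 0.20186028634379752 30.003247261047363
45 328 342 145 152
[ 0.5293 -0.2531  0.083 ]
```

The slide has come out about 50 mm, carried along by the pin. Pushing on to the stop.

Emit:
apply_moves --targets '[[[0,-0.12,0],0,-1],[[0,-0.12,0],0,-1],[[0,-0.12,0],0,-1],[[0,-0.12,0],0,-1],[[0,0,0],0,-1]]'

```text
time_s: 13.15
tool_pos: [0.5197, -0.2584, 0.2063]
tcp_rot: [0.001, 0.701, 0.713, 0.001]
contact_force: [1.7, 0.6, 8.0]
gripper_width: 0.2
grasp_force: 30.0
```

Emit:
apply_moves --targets '[[[0,-0.1,0],0,-1],[[0,-0.1,0],0,-1],[[0,0,0],0,-1]]'

```text
time_s: 13.4
tool_pos: [0.5152, -0.2589, 0.2064]
tcp_rot: [0.002, 0.701, 0.713, 0.001]
contact_force: [4.2, 0.7, 6.4]
gripper_width: 0.201
grasp_force: 30.0
```

Emit:
apply_moves --targets '[[[0,-0.1,0],0,-1],[[0,-0.06,0],0,-1],[[0,0,0],0,-1]]'

```text
time_s: 13.65
tool_pos: [0.5114, -0.2591, 0.2063]
tcp_rot: [0.002, 0.701, 0.713, 0.001]
contact_force: [3.3, 0.5, 5.6]
gripper_width: 0.196
grasp_force: 30.0
```

Run:
```python
from h import *
tr()
c,p,d=grab('side')
h=cv2.cvtColor(p,cv2.COLOR_BGR2HSV)
m=cv2.inRange(h,(15,110,90),(35,255,255));m[:140]=0;m[160:]=0;m[:,:300]=0;m[:,360:]=0
ys,xs=np.nonzero(m);print(len(xs),xs.min(),xs.max(),ys.min(),ys.max());u,v=(xs.min()+xs.max())/2,(ys.min()+ys.max())/2
print(atz(c,u,v,.083))
```

```text
t 13.65 pos [ 0.5114 -0.2591  0.2063] yaw_y 0.9407471317102788 z [ 0.0045 -0.0016 -1.    ] F [3.2958 0.5339 5.5659] w 0.19571849028749747 30.008970201015472
50 332 346 146 152
[ 0.5199 -0.2511  0.083 ]
```

Emit:
apply_moves --targets '[[[0,-0.08,0],0,-1],[[0,-0.04,0],0,-1],[[0,0,0],0,-1]]'

```text
time_s: 13.95
tool_pos: [0.5101, -0.2592, 0.2065]
tcp_rot: [0.004, 0.702, 0.713, 0.002]
contact_force: [7.9, 0.8, 2.6]
gripper_width: 0.2
grasp_force: 30.0
```

At the stop: rim displacement is about 59 mm and the push force has risen to 7.9 N against the wall. I'll relieve the side load slightly and lift straight out.

Emit:
apply_moves --targets '[[[0,0.05,0],0,-1],[[0,0,0],0,-1],[[0,0,-0.1],0,-1],[[0,0,-0.2],0,-1],[[0,0,-0.3],0,-1],[[0,0,-0.5],0,-1],[[0,0,-0.7],0,-1],[[0,0,-0.7],0,-1],[[0,0,-0.7],0,-1],[[0,0,-0.7],0,-1],[[0,0,-0.7],0,-1],[[0,0,0],0,-1],[[0,0,0],0,-1]]'

```text
time_s: 15.03
tool_pos: [0.5078, -0.2584, 0.3202]
tcp_rot: [0.0, 0.701, 0.713, -0.0]
contact_force: [-0.6, -0.3, -0.6]
gripper_width: 0.198
grasp_force: 30.0
```

Run:
```python
from h import *
togo(.5648,.3255,.32)
c,p,d=grab('side')
h=cv2.cvtColor(p,cv2.COLOR_BGR2HSV)
m=cv2.inRange(h,(15,110,90),(35,255,255));m[:140]=0;m[160:]=0;m[:,:300]=0;m[:,360:]=0
ys,xs=np.nonzero(m);print(len(xs),xs.min(),xs.max(),ys.min(),ys.max());u,v=(xs.min()+xs.max())/2,(ys.min()+ys.max())/2
print(atz(c,u,v,.083))
cv2.imwrite('pics/s4.png',cv2.resize(p[30:210,240:420],None,fx=3,fy=3,interpolation=cv2.INTER_CUBIC))
```

```text
t 15.0333 pos [ 0.5078 -0.2584  0.3202] yaw_y 0.9651930647718275 z [ 0.0002 -0.0002 -1.    ] F [-0.602  -0.3067 -0.6129] w 0.1983699844647924 29.999899864196777
togo tool m [0.5829 0.0668 0.    ]
54 332 346 146 152
[ 0.5199 -0.2511  0.083 ]
```

View pics/s4.png

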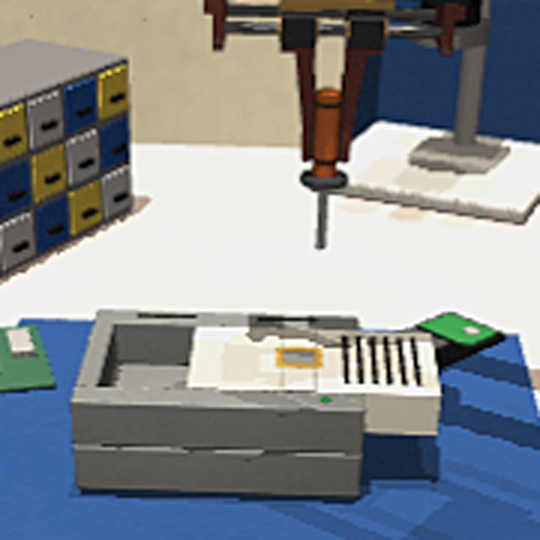

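The slide stands out at its stop, with the rim still displaced 59 mm. The tool looks slightly tilted: handle top (328,95), tip (321,246). I'll quantify that and compute the way back.

Run:
```python
from h import *
c,p,d=load('side')
for v in range(60,116,4):
  q=[pt(c,d,u,v) for u in range(335,362)]
  q=np.array([a for a in q if a[1]<-.22 and a[1]>-.29 and .47<a[0]<.54 and a[2]>.1])
  if len(q): print(v,len(q),'xmid',(q[:,0].min()+q[:,0].max())/2,'y',np.median(q[:,1]),'z',np.median(q[:,2]))
```

```text
60 19 xmid 0.5065149041163726 y -0.24720855819032228 z 0.2879209730627955
64 19 xmid 0.5060985451247801 y -0.24676273761653933 z 0.2801298213320637
68 18 xmid 0.5046515071662748 y -0.24586057063986 z 0.27234221407324244
72 17 xmid 0.5052937740745138 y -0.24780395801868793 z 0.2631169855431405
76 17 xmid 0.5048131493772304 y -0.24774545422651761 z 0.25488923466155056
80 16 xmid 0.5054564907036602 y -0.2473481523568487 z 0.246540319868535
84 8 xmid 0.5049782809936288 y -0.246811111753513 z 0.2381783055401676
88 17 xmid 0.5055369983166227 y -0.2502504931799281 z 0.22809661252862562
92 12 xmid 0.5042951967800775 y -0.23883593242907053 z 0.22321146621810065
96 4 xmid 0.5058483478730449 y -0.2535431413900524 z 0.20938632746559535
100 4 xmid 0.5054513610204712 y -0.2516526501841987 z 0.20114230171316358
104 4 xmid 0.5049746095317719 y -0.25222330895136336 z 0.19180720934302092
108 3 xmid 0.505707563311141 y -0.2514903329166991 z 0.18296082617752707
112 3 xmid 0.5052424292309659 y -0.25316208399839746 z 0.17293665855966767
```

The pin is upright to within a millimetre; the apparent tilt is perspective. Returning to the stand.

Emit:
apply_moves --targets '[[[0,0,0],0.2,-1],[[0,0,0],0.2,-1],[[0,0,0],0.2,-1],[[0.46,-0.093,0],0,-1],[[0.92,-0.186,0],0,-1],[[0.92,-0.186,0],0,-1],[[0.92,-0.186,0],0,-1],[[0.92,-0.186,0],0,-1],[[0.92,-0.186,0],0,-1],[[0.92,-0.186,0],0,-1],[[0.92,-0.186,0],0,-1],[[0.92,-0.186,0],0,-1],[[0.92,-0.186,0],0,-1],[[0.92,-0.186,0],0,-1],[[0.92,-0.186,0],0,-1],[[0.92,-0.186,0],0,-1]]'

```text
time_s: 16.42
tool_pos: [0.5354, 0.0354, 0.319]
tcp_rot: [-0.001, 0.803, 0.596, -0.001]
contact_force: [1.1, -0.0, -0.3]
gripper_width: 0.2
grasp_force: 30.0
```

Emit:
apply_moves --targets '[[[0.92,-0.186,0],0,-1],[[0.92,-0.186,0],0,-1],[[0.92,-0.186,0],0,-1],[[0.92,-0.186,0],0,-1],[[0.92,-0.186,0],0,-1],[[0.92,-0.186,0],0,-1],[[0.92,-0.186,0],0,-1],[[0.92,-0.186,0],0,-1],[[0.92,-0.186,0],0,-1],[[0.92,-0.186,0],0,-1],[[0.92,-0.186,0],0,-1],[[0.46,-0.093,0],0,-1],[[0,0,0],0,-1],[[0,0,0],0,-1]]'

```text
time_s: 17.58
tool_pos: [0.562, 0.302, 0.3193]
tcp_rot: [0.0, 0.803, 0.596, -0.001]
contact_force: [-0.0, -0.5, -0.3]
gripper_width: 0.199
grasp_force: 30.0
```

Run:
```python
from h import *
togo(.5648,.3255,.163)
```

```text
t 17.5833 pos [0.562  0.302  0.3193] yaw_y -16.87374533086059 z [-0.0018 -0.0014 -1.    ] F [-0.0484 -0.5119 -0.3392] w 0.19913666527573815 29.99983012676239
togo tool m [ 0.0236 -0.004   0.1563]
```

Emit:
apply_moves --targets '[[[0.47,-0.08,0],0,-1],[[0.47,-0.08,0],0,-1],[[0,0,0],0,-1],[[0,0,0.3],0,-1],[[0,0,0.6],0,-1],[[0,0,0.6],0,-1],[[0,0,0.6],0,-1],[[0,0,0.6],0,-1],[[0,0,0.6],0,-1],[[0,0,0.6],0,-1],[[0,0,0.6],0,-1],[[0,0,0.6],0,-1],[[0,0,0.6],0,-1],[[0,0,0.2],0,-1],[[0,0,0],0,-1],[[0,0,0],0,-1]]'

```text
time_s: 18.92
tool_pos: [0.566, 0.3253, 0.1729]
tcp_rot: [0.0, 0.804, 0.594, -0.0]
contact_force: [-0.6, -0.1, -0.7]
gripper_width: 0.202
grasp_force: 30.0
```

Emit:
apply_moves --targets '[[[0,-0.03,0.12],0,-1],[[0,0,0.1],0,-1],[[0,0,0.08],0,-1],[[0,0,0],0,-1],[[0,0,0],0,-1]]'

```text
time_s: 19.33
tool_pos: [0.5652, 0.3259, 0.1655]
tcp_rot: [0.0, 0.804, 0.595, 0.0]
contact_force: [-0.6, -0.4, -0.4]
gripper_width: 0.2
grasp_force: 30.0
```

Emit:
apply_moves --targets '[[[0,0,0.06],0,-1],[[0,0,0.04],0,-1],[[0,0,0],0,-1],[[0,0,0],0,-1]]'

```text
time_s: 19.67
tool_pos: [0.5652, 0.3258, 0.1628]
tcp_rot: [0.0, 0.804, 0.595, -0.0]
contact_force: [-0.8, -0.6, -0.8]
gripper_width: 0.199
grasp_force: 30.0
```

Emit:
apply_moves --targets '[[[0,0,0.04],0,-1],[[0,0,0.02],0,-1],[[0,0,0],0,-1],[[0,0,0],0,-1]]'

```text
time_s: 20.0
tool_pos: [0.5653, 0.3259, 0.1625]
tcp_rot: [0.0, 0.804, 0.595, 0.0]
contact_force: [-2.0, -0.6, 7.1]
gripper_width: 0.201
grasp_force: 30.0
```

The collar is seated (7 N). Releasing and lifting clear.

Emit:
apply_moves --targets '[[[0,0,-0.03],0,-1],[[0,0,0],0,1],[[0,0,0],0,1],[[0,0,0],0,1],[[0,0,0],0,1],[[0,0,0],0,1],[[0,0,0],0,1],[[0,0,0],0,1],[[0,0,0],0,1],[[0,0,0],0,1],[[0,0,0],0,1],[[0,0,0],0,1],[[0,0,0],0,1]]'

```text
time_s: 21.08
tool_pos: [0.5652, 0.3258, 0.1621]
tcp_rot: [0.0, 0.804, 0.595, -0.0]
contact_force: [-0.1, -0.8, -0.3]
gripper_width: 0.994
grasp_force: 0.0
```

Emit:
apply_moves --targets '[[[0,0,-0.4],0,1],[[0,0,-0.6],0,1],[[0,0,-0.6],0,1],[[0,0,-0.6],0,1],[[0,0,-0.6],0,1],[[0,0,-0.6],0,1],[[0,0,-0.6],0,1],[[0,0,-0.6],0,1],[[0,0,-0.6],0,1],[[0,0,-0.6],0,1],[[0,0,-0.6],0,1],[[0,0,0],0,1],[[0,0,0],0,1],[[0,0,0],0,1]]'

```text
time_s: 22.25
tool_pos: [0.5648, 0.3257, 0.3217]
tcp_rot: [-0.0, 0.804, 0.595, -0.0]
contact_force: [-0.9, 0.4, 0.3]
gripper_width: 1.001
grasp_force: 0.0
```

Run:
```python
from h import *
tr()
c,p,d=grab('side')
cv2.imwrite('pics/s5.png',p)
for u,v in((301,310),(301,345)): print(pt(c,d,u,v))
```

```text
t 22.25 pos [0.5648 0.3257 0.3217] yaw_y -17.032225390798345 z [-0.0007 -0.0004 -1.    ] F [-0.8814  0.4091  0.2665] w 1.0009631804134997 0.0
[0.5641 0.3309 0.1284]
[0.5641 0.3388 0.0694]
```

View pics/s5.png

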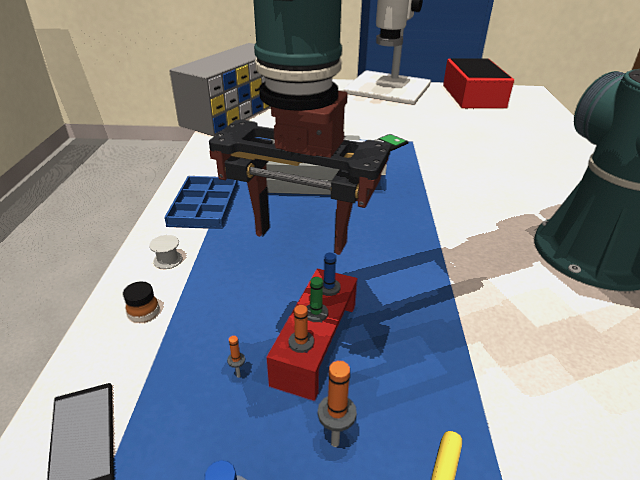

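The orange tool hangs upright in its original hole at (301,325), the gripper is clear of it, and nothing else has moved. Handing in.

```bash
python3 -c "
from rig import env
print(env.job_done())"
```

```text
the job is handed in; nothing more can be done
None
```

The job is handed in at about 22 s: the pin held the button down while the slide went out to its stop (about 59 mm measured of 60), and the orange tool hangs upright in its original hole with the gripper clear.

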